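# Feed a stalled slat out past the router with the push stick

### The job

The router in the bench is switched off with a wooden slat left half-way between fence and featherboard. Take the push stick from its wooden rest, slide its toe along the fence behind the slat and feed the slat on through until its tail end is just clear of the clear guard (no more than a hand's breadth beyond it), still lying flat along the fence; then put the push stick back upright in its rest. Keep the gripper itself off the slat, the fence, featherboard and guard and well back from the cutter, and leave the other things on the bench where they are.

Things in the scene. Friction and masses are not known exactly. Their poses are not given: they have to be found in the camera images.
- router: Router station fixed in the bench, switched off, cutter wound down. Origin on the bench top at the cutter's middle, on the line of the fence face. x points from the featherboard into the fence, y along the fence in the feed direction, z up. All sizes of fence, guard and featherboard below are in mm in this frame.
- fence (a point): Point on the fence face at the infeed end (x 0, y -310), on the bench top. Low fence: plywood face in the plane x = 0 from y -310 to +310, 25 high, with an aluminium bar behind it to x +58; behind that a black dust hood and port (|y| < 35, to x +146, 38 high) and two hold-down clamps at y -250 and +250, their knobs 40 high at x +90.
- guard (a point): Middle of the clear plastic cutter guard, on its underside (48 above the bench). The plate spans x -54 to +40, y -55 to +55, from 48 to 52 high, on two posts behind the fence face (black nuts to 58 high at x +32). The slat and the push stick's shank pass under it.
- feather (a point): Middle of the line of finger tips, on the bench. Wooden featherboard: body x -123 to -68, tongue to -180, y -138 to -2, 18 high, two knobs 34 high at x -105. Its five sprung fingers, 17 high, trail in the feed direction, tips at y -92 to 0, 29 from the fence when free; they press the slat on the fence, 1 to 2 N each. Feeding takes about 4 to 10 N; they hold a little harder against pulling back.
- cutter (a point): Middle of the cutter hole, at the router's origin on the bench top; everything here is flush with the bench.
- slat: Loose plain wooden slat, 34 mm wide (x), 180 mm long (y), 16 mm thick (z), about 65 g, lying on the bench against the fence with its front part already between fence and featherboard fingers. Origin at the centre of its underside; its y points in the feed direction.
- slat_tail (a point): Middle of the slat's rear (infeed) end face, 8 mm above the bench.
- stick: Loose plywood push stick, 18 mm thick (y), 290 mm long, about 150 g, upright in its rest. Origin on the sole below the middle of the grip; x to the toe, z up. Low shank x -80 to +200 mm, 29 mm high. Raised flat-sided grip x -35 to +35, 29 to 87 mm above the sole, with a round horn behind it (x -55 to -15, to 95 mm high): take it from above across its 18 mm thickness.
- stick_toe (a point): Middle of the push stick's flat pushing face, x +200 mm and 10 mm above the sole in the stick's frame. The face is 21 mm high; above it a lip 8 mm thick, its underside 21 mm above the sole, reaches 12 mm further forward, over the top of the part being pushed.
- rest: Fixed dark wooden rest of the push stick: base 200 x 65 mm, 10 mm thick, two rails 180 mm long, 12 mm thick, to 38 mm above the bench, 25 mm apart: a slot along x, open at both ends and on top. Origin on the bench under its centre, z up. The stick stands in it with its sole on the base (10 mm up), grip over the rest's centre (within 15 mm), toe towards the rest's +x.
- penbox: Bystander: open plywood pen box 75 x 95 x 85 mm with pens standing to about 138 mm. Origin at the centre of its underside.
- mallet: Bystander: wooden mallet lying down, head 75 x 110 x 60 mm, handle 190 mm long towards its -x. Origin under the head's centre.
- glue: Bystander: white glue bottle, 60 mm in diameter, 150 mm tall. Origin at the centre of its underside.

How it is judged:
On the way, in this order (a step that is already met when the one before it is completed fails the run):
1. the push stick is lifted out of its rest (z of stick in the frame of rest above 0.05 m), for 0.1 s.
2. pushed by the push stick, the slat's tail enters between fence and featherboard (y of slat_tail in the frame of router between -0.1 and 0.05 m and contact force between stick and slat above 0.2 N), for 0.04 s.
3. the slat's tail is clear of the guard on the outfeed side (y of slat_tail in the frame of router above 0.055 m), for 0.2 s.
At the end, for the whole second after the job is handed in: Slat flat and still along the fence (within 0.12 rad, tail under 12 mm off its face), its tail 55 to 160 mm past the cutter; push stick released and still in its rest: sole on the base, within 45 mm lengthwise of the rest's centre, tilted under 0.25 rad, toe the same way as at the start (y of slat_tail in the frame of router between 0.055 and 0.16 m and x of slat_tail in the frame of router above -0.029 m and angle between the y axis of slat and the y axis of router, either way round below 0.12 rad and angle between slat's own z axis and vertical below 0.1 rad and height (world z) of slat below 0.006 m and linear speed of each of slat, stick below 0.01 m/s and z of stick in the frame of rest below 0.016 m and y of stick in the frame of rest between -0.008 and 0.008 m and x of stick in the frame of rest between -0.045 and 0.045 m and angle between stick's own z axis and vertical below 0.25 rad and x of stick_toe in the frame of rest above 0.1 m); the robot touches nothing.
It fails at once if the robot itself touches the slat (contact force between any of the arm, the fingers and slat above 0.5 N).
It fails at once if the gripper comes within 90 mm of the cutter (distance between the grasp point and cutter below 0.09 m).
It fails at once if the robot knocks the fence, guard or featherboard (over 5 N) (contact force between any of the arm, the fingers and router above 5 N).
It fails at once if a bystander is moved more than 20 mm (distance of any of penbox, mallet, glue from where it was at the start of the episode above 0.02 m).
It also fails if it takes over 56 s, if anything falls off the work surface, if the arm or the gripper's body presses on something with over 40 N, if the wrist force passes 120 N, or if a joint passes its speed limit or range.

### The arm

A 6-joint arm with a two-finger parallel gripper is mounted at the origin on the work surface. World frame = base frame: x ahead of the robot, y to its left, z up, the work surface at z = 0. Lengths are in m, angles in rad, forces in N, time in s.
With the tool pointing down it reaches from about 0.25 to 0.8 m from the base axis. Payload 3.9 kg.
Tool frame: the origin (TCP) lies between the finger pads; the fingertips stand 22 mm ahead of it and the grasp point (between the pads) lies 3 mm ahead of it; z points along the fingers, y is the line along which they close (so a half turn about z gives the same grasp; the last joint's range is limited). The gripper opens to 85 mm and grips with 20 to 120 N. Pads are 22 mm wide; open, the fingers measure 114 mm over their backs; the gripper's body (76 mm by 85 mm) begins 54 mm behind the grasp point. The pads swing forward as they close: fully open they stand 13 mm farther back than shut.
Start: joints at [1.271, 0.26, -0.138, 1.173, 0, 1.571], TCP at [0.155, 0.502, 0.253] pointing down, gripper open.
Joint ranges: [-2.78, 2.78], [-0.83, 1.72], [-1.28, 1.37], [-1.9, 2.12], [-1.57, 1.48], [-3.14, 3.14]. Speed limits (rad/s): [2.57, 2.57, 3.14, 3.14, 3.14, 3.14].

### API

Orientations are given as a rotation vector (axis times angle).
In Python, from bench import ctrl gives the robot as it stands.
- The arm moves only by the tool shift_gripper, called in YAML: its name, and indented under it one key for each argument. Schema: {"type":"object","properties":{"increments":{"type":"array","items":{"type":"object","properties":{"r":{"type":"array","items":{"type":"number"},"minItems":3,"maxItems":3},"xyz":{"type":"array","items":{"type":"number"},"minItems":3,"maxItems":3},"jaw":{"type":"number"}},"additionalProperties":false,"required":["jaw"]},"minItems":1,"maxItems":8},"clamp_n":{"type":"number"},"only":{"type":"string"},"quiet":{"type":"boolean"},"lines":{"type":"string"}},"required":["increments"],"additionalProperties":false}. increments is a list of rows, 1 to 8 of them, each an object with the fields r (a list: a rotation vector rx, ry, rz in shares of 4 rad (1.0 is 4 rad)), xyz (a list: dx, dy, dz in a scale on which 1.0 is 1 m), jaw (the finger opening in m); a field left out counts as zero (the opening has to be given); each row is the pose to reach, as a shift and turn from the pose commanded when the call began, along the tool's axes at that moment; what a row does not reach only later rows make up. A row lasts 1/8 s, in which the tool goes at most 0.0625 m and 0.188 rad, less where a joint would pass 70% of its speed; a pose out of reach is approached as far as the arm can. The fingers move at their own pace and stop on an object; clamp_n is the grip in N (left out, the last holds). Time passes only in rows, so rows that do not move let the fingers close. The tool returns the time, the measured TCP pose, the force, the opening and the grip force at its end. only (a regular expression) keeps the lines of the reply that match it, lines (a string "A,B") keeps lines A to B, and quiet returns only ok. Shift and turn numbers lie between -1 and 1, and a call with a number outside is refused. Input that does not fit is refused with a message, and nothing moves.
- ctrl.sense(): the state, without advancing time (a new reading comes with each control period).
- ctrl.grab_frame(name): name is "scene" or "top" or "wrist"; returns the picture (384x512x3 uint8, blue, green, red); there is no depth.
- ctrl.get_calibration(name): a dict with "mtx" (3x3 intrinsics, pixels), "rvec" (rotation vector, rad) and "tvec" (3), from world to camera coordinates, as OpenCV has them. Camera axes: x right, y down, z forward; pixel columns grow to the right and rows downward; lengths in m; the calibration is good to about 2 mm. A picture is of the moment at which its call begins: read the wrist's pose just before it. get_calibration takes no time and is no camera call; for the wrist camera it gives the pose at the moment of the call.
- ctrl.finish_job(): hands the job in; it is judged then, once.
The state is a dict: "time": time; "q": joint angles; "dq": joint speeds; "joint_torque": joint torques, N m; "ee_pos": TCP position; "tool_rot": TCP orientation; "force": force on the tool from outside, world axes, zero at the start; "moment": the same for the moment, N m; "finger_gap": finger opening in m; "grasp_force": force on a finger pad.
Only numpy, scipy, OpenCV 4.12 (cv2) and the standard library are available. Lean on these libraries where they do the work, as an engineer would, in place of code of your own. Each camera call takes 0.05 s, during which the arm holds its last target. There are 200 camera calls.

## Working session

There is one attempt and no reset: what is moved stays moved. The work goes in short steps, Python scripts to look and compute and a tool call to move; the robot and the scene stay as the last step left them, time stands still between calls to the robot, and variables do not carry over. Pictures are saved under pics/ and viewed, at most 12 in all, crops included, and the job is handed in when it is done.

```bash
ls; mkdir -p pics; python3 - <<'E'
from bench import ctrl
import cv2
for n in("scene","top"):
    cv2.imwrite(f"pics/{n}0.png",cv2.resize(ctrl.grab_frame(n),(800,600)))
s=ctrl.sense();print(s["time"],s["ee_pos"],s["tool_rot"],s["finger_gap"])
E
```

```text
bench.py
pics
0.1 [0.1548769  0.50099943 0.25254216] [-4.69139494e-01 -3.10609036e+00  2.84004702e-03] 0.08536900630421436
```

View pics/scene0.png

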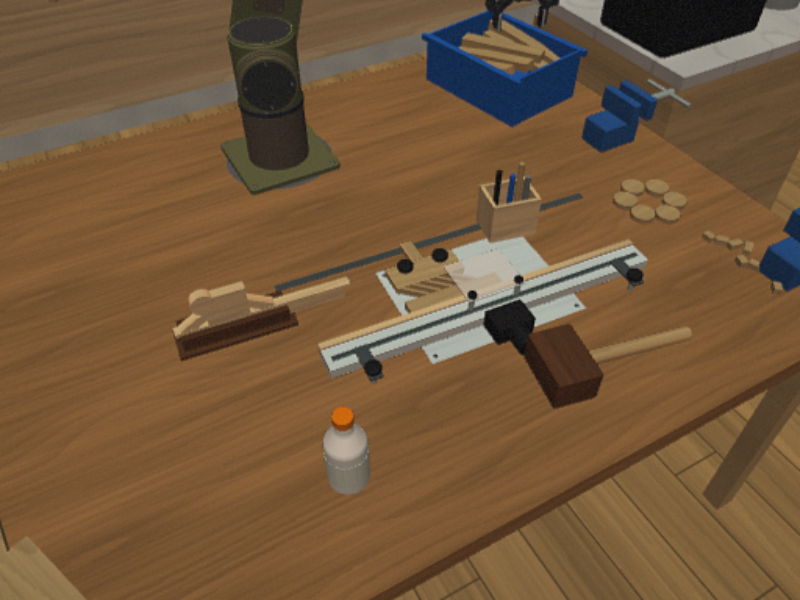

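View pics/top0.png

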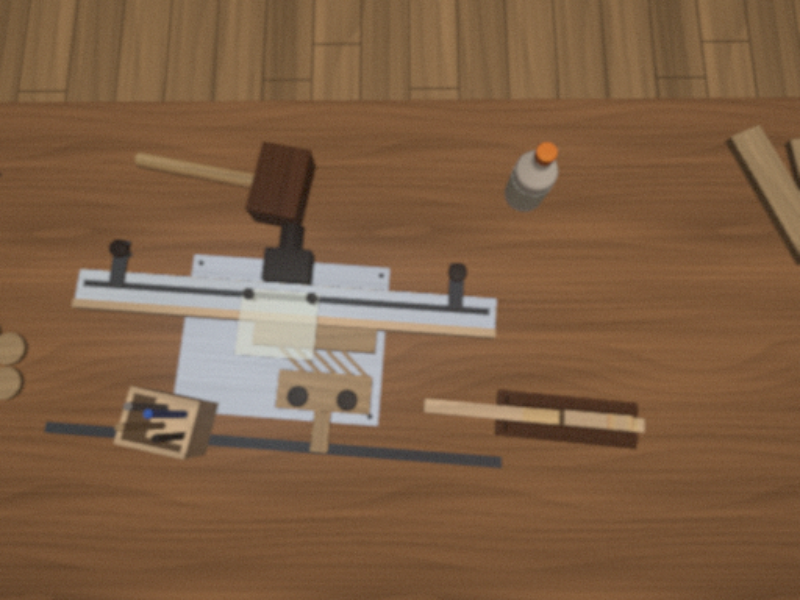

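Both views show the feed direction running left in the top image. In that view the fence face runs (72,306)-(495,335), the slat tail is near (377,342), the stick toe near (425,405) and the rest near (567,418). The next step is measuring these more precisely.

```bash
cat > h.py <<'E'
import numpy as np,cv2
from bench import ctrl
def ray(name,uv,z):
    c=ctrl.get_calibration(name);R,_=cv2.Rodrigues(np.array(c["rvec"],float));t=np.array(c["tvec"],float).ravel()
    uv=np.atleast_2d(np.array(uv,float));K=np.array(c["mtx"])
    d=(np.linalg.inv(K)@np.c_[uv,np.ones(len(uv))].T).T@R; o=-R.T@t
    return o+d*((z-o[2])/d[:,2])[:,None]
def proj(name,P):
    c=ctrl.get_calibration(name)
    return cv2.projectPoints(np.array(P,float).reshape(-1,1,3),np.array(c["rvec"],float),np.array(c["tvec"],float),np.array(c["mtx"]),None)[0][:,0]
E
python3 - <<'E'
from h import *
k=1/1.5625
g=lambda n,p,z:print(n,ray("top",np.array(p)*k,z).round(4).tolist())
g("fence face top",[(72,306),(495,335)],.025)
g("slat tail",[(377,332),(375,353)],.016)
g("toe tip end",[(424,400),(424,412)],.039)
g("heel end",[(645,420),(644,432)],.039)
g("rest corners",[(497,390),(638,402),(636,447),(494,435)],.03)
c=ctrl.get_calibration("top");R=cv2.Rodrigues(np.array(c["rvec"],float))[0];print(-R.T@np.array(c["tvec"]).ravel())
im=ctrl.grab_frame("top");a=im[150:310,90:440]
cv2.imwrite("pics/c1.png",cv2.resize(im[165:305,40:240],None,fx=4,fy=4,interpolation=2))
cv2.imwrite("pics/c2.png",cv2.resize(im[185:305,230:430],None,fx=4,fy=4,interpolation=2))
E
```

```text
fence face top [[0.6051, 0.4598, 0.025], [0.5603, -0.1574, 0.025]]
slat tail [[0.5665, 0.0131, 0.016], [0.5358, 0.0159, 0.016]]
toe tip end [[0.4678, -0.0533, 0.039], [0.4515, -0.0531, 0.039]]
heel end [[0.44, -0.3567, 0.039], [0.4239, -0.3539, 0.039]]
rest corners [[0.4817, -0.1565, 0.03], [0.4646, -0.3528, 0.03], [0.4035, -0.3449, 0.03], [0.42, -0.1501, 0.03]]
[ 0.44695718 -0.01616984  0.85865674]
```

View pics/c1.png

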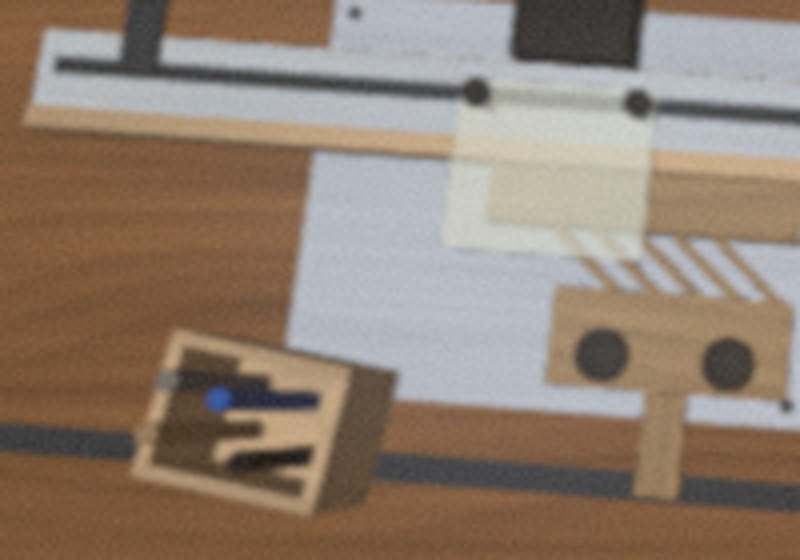

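View pics/c2.png

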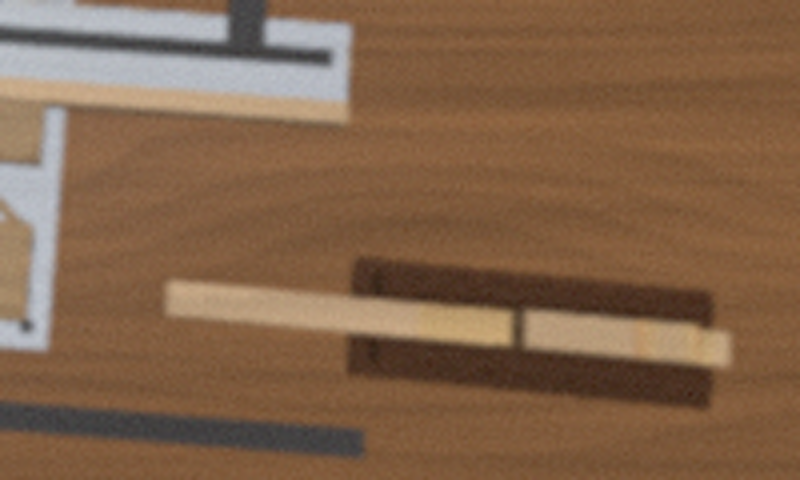

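The crops give sharper points. In c1, the fence's left lower corner is (25,122). In c2, its right lower corner is (348,123), the slat tail is (42,108)-(40,163), the toe tip is (166,283)-(166,317), the stick heel is (732,332)-(730,368), and the rest's outer corners are (362,258), (712,292), (708,408), (350,374).

```bash
cat >> h.py <<'E'
def c1(p): return np.array(p)/4+[40-.4,165-.4]
def c2(p): return np.array(p)/4+[230-.4,185-.4]
E
python3 - <<'E'
from h import *
F=np.r_[ray("top",c1([(25,123)]),.025),ray("top",c2([(348,124)]),.025)]
print(F.round(4).tolist())
O=F.mean(0)[:2];y=F[0]-F[1];L=np.hypot(*y[:2]);y=y[:2]/L;x=np.array([y[1],-y[0]]);print("O",O,"y",y,"x",x,L)
fr=lambda P:np.c_[(P[:,:2]-O)@x,(P[:,:2]-O)@y].round(4).tolist()
print("nuts mid",fr(ray("top",c1([(476,90),(638,102)]),.058)))
print("guard",fr(ray("top",c1([(445,245),(645,258)]),.052)))
print("tail",fr(ray("top",c2([(42,108),(40,163)]),.016)))
for n,p,z in [("toe",[(166,283),(166,317)],.039),("heel",[(732,332),(730,368)],.03),("rest rail",[(378,262),(712,292),(708,408),(372,376)],.038),("gripfront",[(513,312),(513,346)],.039),("gripback?",[(525,312),(525,346)],.097),("step",[(420,305),(420,336)],.039)]:
    P=ray("top",c2(p),z);print(n,P.round(4).tolist(),fr(P))
E
```

```text
[[0.6062, 0.4604, 0.025], [0.5576, -0.1569, 0.025]]
O [0.58189092 0.15178676] y [0.07852223 0.99691236] x [ 0.99691236 -0.07852223] 0.6192066804421865
nuts mid [[0.0322, 0.0449], [0.0322, -0.0449]]
guard [[-0.0535, 0.0526], [-0.0523, -0.0567]]
tail [[-0.0026, -0.1366], [-0.0341, -0.1381]]
toe [[0.4692, -0.0527, 0.039], [0.4511, -0.0525, 0.039]] [[-0.0963, -0.2128], [-0.1143, -0.2139]]
heel [[0.4425, -0.3602, 0.03], [0.4234, -0.3575, 0.03]] [[-0.0988, -0.5214], [-0.118, -0.5201]]
rest rail [[0.4802, -0.1682, 0.038], [0.4638, -0.3479, 0.038], [0.4029, -0.3407, 0.038], [0.4198, -0.1626, 0.038]] [[-0.0762, -0.327], [-0.0785, -0.5075], [-0.1398, -0.505], [-0.1369, -0.3261]]
gripfront [[0.4534, -0.2397, 0.039], [0.4354, -0.2386, 0.039]] [[-0.0974, -0.4003], [-0.1154, -0.4007]]
gripback? [[0.4529, -0.2298, 0.097], [0.4362, -0.2289, 0.097]] [[-0.0986, -0.3906], [-0.1153, -0.3909]]
step [[0.4572, -0.1898, 0.039], [0.4408, -0.189, 0.039]] [[-0.0975, -0.3503], [-0.1139, -0.3508]]
```

```bash
cat >> h.py <<'E'
from scipy.spatial.transform import Rotation as Ro
O=np.array([.58189,.15179]);Y=np.array([.07852,.99691]);X=np.array([.99691,-.07852])
def rw(x,y,z): return np.r_[O+x*X+y*Y,z]
def go(P,yaw):
    "shift to TCP P, tool pointing down, tool y = (cos yaw, sin yaw)*(+1)"
    s=ctrl.sense();R=Ro.from_rotvec(s["tool_rot"])
    c,n=np.cos(yaw),np.sin(yaw)
    T=Ro.from_matrix(np.array([[-n*-1*-1,c,0],[c,n,0],[0,0,-1]]) if 0 else np.column_stack([[-n*-1*-1,c,0],[c,n,0],[0,0,-1]]))
    T=Ro.from_matrix(np.column_stack([np.cross([c,n,0],[0,0,-1]),[c,n,0],[0,0,-1]]))
    print("rot",(R.inv()*T).as_rotvec().round(4),"d",R.inv().apply(np.array(P)-s["ee_pos"]).round(4),"t",s["time"],"q",np.round(s["q"],2))
E
sed -i '/T=Ro.from_matrix(np.array/d' h.py
python3 - <<'E'
from h import *
go([.46,.12,.25],-.088);go([.4418,-.2588,.20],-.088)
E
```

```text
rot [-1.300e-03  1.100e-03  1.359e+00] d [-0.404  -0.274   0.0031] t 0.15 q [ 1.27  0.26 -0.14  1.17  0.    1.57]
rot [-1.300e-03  1.100e-03  1.359e+00] d [-0.4985 -0.6412  0.0536] t 0.15 q [ 1.27  0.26 -0.14  1.17  0.    1.57]
```

Careful with the scale: turns go in shares of 4 rad. That gives: 0.17 rad / 4 = 0.0425.

shift_gripper:
  increments:
    - {"r":[0,0,0.0425],"xyz":[-0.05,-0.034,0],"jaw":0.085}
    - {"r":[0,0,0.085],"xyz":[-0.1,-0.068,0],"jaw":0.085}
    - {"r":[0,0,0.1275],"xyz":[-0.15,-0.102,0],"jaw":0.085}
    - {"r":[0,0,0.17],"xyz":[-0.2,-0.136,0],"jaw":0.085}
    - {"r":[0,0,0.2125],"xyz":[-0.25,-0.17,0],"jaw":0.085}
    - {"r":[0,0,0.255],"xyz":[-0.3,-0.204,0],"jaw":0.085}
    - {"r":[0,0,0.2975],"xyz":[-0.35,-0.239,0],"jaw":0.085}
    - {"r":[0,0,0.3398],"xyz":[-0.404,-0.274,0],"jaw":0.085}

```text
time: 1.15
ee_pos: [0.4597, 0.1201, 0.2533]
tool_rot: [-2.323, -2.115, -0.0]
force: [1.4, 0.3, -1.3]
finger_gap: 0.0851
grasp_force: 0.0
```

```bash
python3 -c "
from h import *
go([.4418,-.2588,.20],-.088)"
```

```text
rot [-0.     -0.0004 -0.0056] d [-0.379   0.0176  0.0531] t 1.15 q [ 0.26  0.17 -0.25  1.14  0.    1.92]
```

Converted, -0.005 rad / 4 = -0.0013.

shift_gripper:
  increments:
    - {"xyz":[-0.055,0.003,0],"jaw":0.085}
    - {"xyz":[-0.11,0.006,0.01],"jaw":0.085}
    - {"xyz":[-0.165,0.009,0.02],"jaw":0.085}
    - {"xyz":[-0.22,0.012,0.03],"jaw":0.085}
    - {"xyz":[-0.275,0.014,0.04],"jaw":0.085}
    - {"xyz":[-0.33,0.016,0.05],"jaw":0.085}
    - {"r":[0,0,-0.0013],"xyz":[-0.379,0.0176,0.053],"jaw":0.085}
    - {"r":[0,0,-0.0013],"xyz":[-0.379,0.0176,0.053],"jaw":0.085}

```text
time: 2.15
ee_pos: [0.4427, -0.26, 0.1996]
tool_rot: [-2.317, -2.122, 0.001]
force: [0.5, 0.4, -0.2]
finger_gap: 0.0851
grasp_force: 0.0
```

```bash
python3 - <<'E'
from h import *
im=ctrl.grab_frame("wrist")
P=[.4414,-.2638]; s=np.array([.088,.996]);n=np.array([.996,-.088])
pts=[np.r_[np.array(P)+a*s+b*n,z] for a,b,z in [(35,9,97),(35,-9,97),(-15,0,105),(-80,9,39),(-80,-9,39),(212,9,39),(212,-9,39)] for a,b,z in [(a/1000,b/1000,z/1000)]]
uv=proj("wrist",pts);print(uv.round(0).tolist())
for u,v in uv: cv2.drawMarker(im,(int(u),int(v)),(0,0,255),0,12,1) if abs(u)<2000 and abs(v)<2000 else 0
cv2.imwrite("pics/w1.png",cv2.resize(im,(800,600)))
go([.4418,-.2588,.070],-.088)
E
```

```text
[[261.0, 170.0], [240.0, 170.0], [251.0, 228.0], [258.0, 253.0], [243.0, 253.0], [262.0, -48.0], [241.0, -48.0]]
rot [-0.0009 -0.0009  0.0019] d [-0.0008 -0.0006  0.1297] t 2.2 q [-0.53  0.27 -0.27  1.03  0.    1.13]
```

View pics/w1.png

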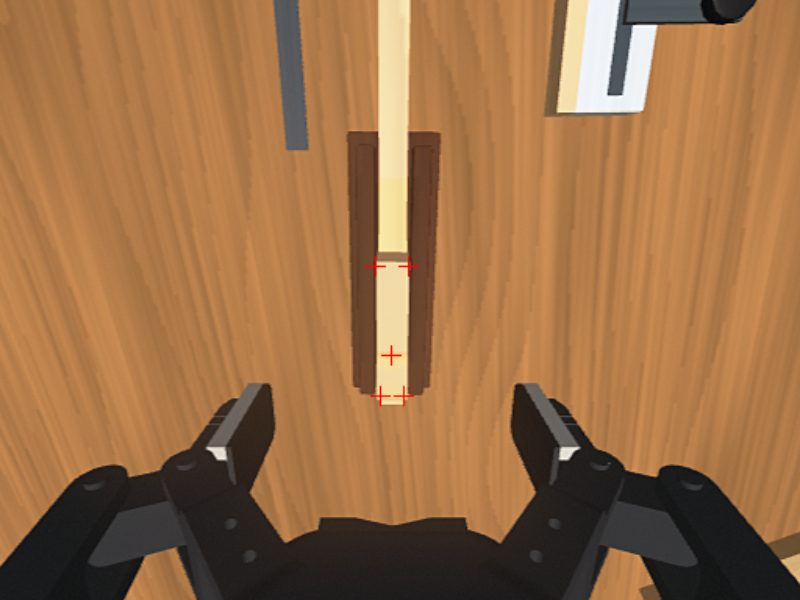

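The markers land on the grip front (375-410, 265) and the heel end (392, 397), and the stick is centred between the fingers. I'll descend and grip.

Converted, 0.002 rad / 4 = 0.0005.

shift_gripper:
  increments:
    - {"r":[0,0,0.0005],"xyz":[-0.001,-0.0006,0.05],"jaw":0.085}
    - {"r":[0,0,0.0005],"xyz":[-0.001,-0.0006,0.095],"jaw":0.085}
    - {"r":[0,0,0.0005],"xyz":[-0.001,-0.0006,0.12],"jaw":0.085}
    - {"r":[0,0,0.0005],"xyz":[-0.001,-0.0006,0.13],"jaw":0.085}
    - {"r":[0,0,0.0005],"xyz":[-0.001,-0.0006,0.13],"jaw":0}
    - {"r":[0,0,0.0005],"xyz":[-0.001,-0.0006,0.13],"jaw":0}
    - {"r":[0,0,0.0005],"xyz":[-0.001,-0.0006,0.13],"jaw":0}
    - {"r":[0,0,0.0005],"xyz":[-0.001,-0.0006,0.13],"jaw":0}
  clamp_n: 90

```text
time: 3.2
ee_pos: [0.4433, -0.2586, 0.0714]
tool_rot: [2.312, 2.123, 0.001]
force: [0.7, 0.4, -1.4]
finger_gap: 0.0169
grasp_force: 87.6
```

shift_gripper:
  increments:
    - {"jaw":0}
    - {"jaw":0}
    - {"jaw":0}
    - {"jaw":0}

```text
time: 3.7
ee_pos: [0.4433, -0.2586, 0.0713]
tool_rot: [2.312, 2.124, 0.001]
force: [0.3, -0.1, 5.9]
finger_gap: 0.0172
grasp_force: 88.3
```

shift_gripper:
  increments:
    - {"xyz":[0,0,-0.02],"jaw":0}
    - {"xyz":[0,0,-0.05],"jaw":0}
    - {"xyz":[0,0,-0.08],"jaw":0}
    - {"xyz":[0,0,-0.09],"jaw":0}
    - {"xyz":[0,0,-0.09],"jaw":0}

```text
time: 4.32
ee_pos: [0.4425, -0.2582, 0.1603]
tool_rot: [2.314, 2.125, 0.0]
force: [0.9, -0.6, -2.0]
finger_gap: 0.0169
grasp_force: 87.9
```

```bash
python3 -c "
from h import *
go(rw(-.015,-.37,.13),-.0786)"
```

```text
rot [ 0.0005  0.0002 -0.0065] d [0.0503 0.0914 0.0303] t 4.325 q [-0.53  0.3  -0.34  0.93 -0.    1.13]
```

Converted, -0.0065 rad / 4 = -0.0016.

shift_gripper:
  increments:
    - {"r":[0,0,-0.0008],"xyz":[0.02,0.04,0],"jaw":0}
    - {"r":[0,0,-0.0016],"xyz":[0.04,0.08,0.01],"jaw":0}
    - {"r":[0,0,-0.0016],"xyz":[0.05,0.0914,0.03],"jaw":0}
    - {"r":[0,0,-0.0016],"xyz":[0.05,0.0914,0.03],"jaw":0}
    - {"r":[0,0,-0.0016],"xyz":[0.05,0.0914,0.03],"jaw":0}

```text
time: 4.95
ee_pos: [0.5364, -0.2161, 0.1295]
tool_rot: [-2.306, -2.131, 0.002]
force: [-0.5, -0.3, -1.2]
finger_gap: 0.0169
grasp_force: 88.2
```

```bash
python3 - <<'E'
from h import *
s=ctrl.sense();print(s["ee_pos"])
im=ctrl.grab_frame("top")
# expected toe top at z = TCP-.0613+.029 ; stick end lip at +.212-.005
z=s["ee_pos"][2]-.0613+.029
p=s["ee_pos"][:2]+.207*Y
c=proj("top",[np.r_[p,z]])[0];print(c,z)
x0,y0=int(c[0])-50,int(c[1])-40
cv2.imwrite("pics/t2.png",cv2.resize(im[y0:y0+75,x0:x0+100],None,fx=8,fy=8,interpolation=2));print(x0,y0)
E
```

```text
[ 0.53643968 -0.21608158  0.12954665]
[250.96280754 213.54015052] 0.09724664747481668
200 173
```

View pics/t2.png

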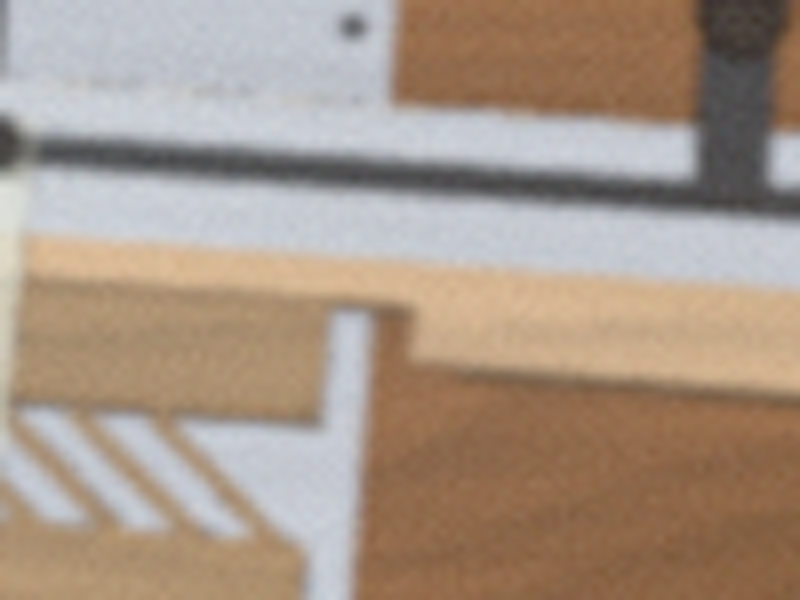

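The toe tip is at crop (410, ~325), against an expected (408, 324), and its edge is parallel to the fence. The slat's tail edge is at u≈325. I'll lower the stick behind the slat.

```bash
python3 -c "
from h import *
go(rw(-.014,-.37,.063),-.0786)"
```

```text
rot [-0.0012 -0.     -0.0006] d [0.0006 0.0022 0.0672] t 5.0 q [-0.38  0.43 -0.22  0.92 -0.    1.27]
```

shift_gripper:
  increments:
    - {"xyz":[0,0.001,0.03],"jaw":0}
    - {"xyz":[0,0.002,0.055],"jaw":0}
    - {"xyz":[0,0.002,0.063],"jaw":0}
    - {"xyz":[0,0.002,0.067],"jaw":0}
    - {"xyz":[0,0.002,0.067],"jaw":0}
    - {"xyz":[0,0.002,0.067],"jaw":0}

```text
time: 5.75
ee_pos: [0.5404, -0.2165, 0.0643]
tool_rot: [2.306, 2.131, 0.001]
force: [-0.2, 0.1, -0.9]
finger_gap: 0.0172
grasp_force: 88.3
```

```bash
python3 -c "
from h import *
go(rw(-.015,-.09,.063),-.0786)"
```

```text
rot [0.0017 0.0005 0.    ] d [ 0.2804 -0.0026  0.0011] t 5.75 q [-0.38  0.49 -0.3   0.77  0.    1.27]
```

shift_gripper:
  increments:
    - {"xyz":[0.01,-0.001,0.001],"jaw":0}
    - {"xyz":[0.02,-0.001,0.001],"jaw":0}
    - {"xyz":[0.03,-0.002,0.001],"jaw":0}
    - {"xyz":[0.04,-0.002,0.001],"jaw":0}
    - {"xyz":[0.055,-0.002,0.001],"jaw":0}
    - {"xyz":[0.07,-0.002,0.001],"jaw":0}
    - {"xyz":[0.085,-0.002,0.001],"jaw":0}
    - {"xyz":[0.1,-0.002,0.001],"jaw":0}

```text
time: 6.75
ee_pos: [0.5455, -0.117, 0.0625]
tool_rot: [2.306, 2.13, -0.004]
force: [-0.8, -3.9, -1.4]
finger_gap: 0.017
grasp_force: 88.3
```

```bash
python3 -c "
from h import *
go(rw(-.015,-.105,.063),-.0786)
im=ctrl.grab_frame('top');cv2.imwrite('pics/t3.png',cv2.resize(im[160:280,90:290],None,fx=4,fy=4,interpolation=2))"
```

```text
rot [-0.0001  0.0036 -0.0003] d [ 0.1658  0.0002 -0.0011] t 6.75 q [-0.21  0.46 -0.37  0.74 -0.    1.44]
```

View pics/t3.png

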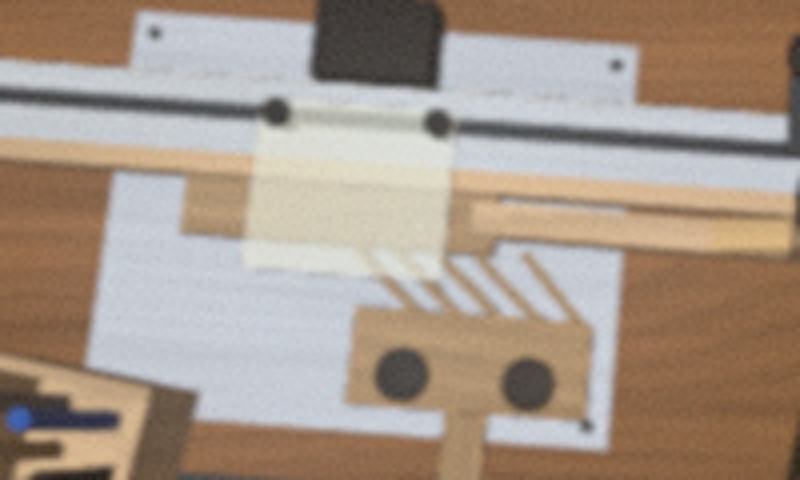

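The stick's lip is over the slat's tail at (470-497, 215). The slat has moved forward and is still straight along the fence, and the push force is about 4 N. I'll continue.

shift_gripper:
  increments:
    - {"xyz":[0.015,0,0],"jaw":0}
    - {"xyz":[0.03,0,0],"jaw":0}
    - {"xyz":[0.045,0,0],"jaw":0}
    - {"xyz":[0.06,0,0],"jaw":0}
    - {"xyz":[0.075,0,0],"jaw":0}
    - {"xyz":[0.09,0,0],"jaw":0}
    - {"xyz":[0.105,0,0],"jaw":0}
    - {"xyz":[0.12,0,0],"jaw":0}

```text
time: 7.8
ee_pos: [0.555, 0.0044, 0.0622]
tool_rot: [-2.306, -2.133, 0.0]
force: [-0.3, -0.7, -1.6]
finger_gap: 0.0166
grasp_force: 88.2
```

```bash
python3 -c "
from h import *
go(rw(-.015,-.105,.063),-.0786)"
```

```text
rot [-0.0003 -0.0002  0.0003] d [ 0.044   0.0003 -0.0007] t 7.8 q [ 0.01  0.46 -0.38  0.74  0.    1.66]
```

shift_gripper:
  increments:
    - {"xyz":[0.012,0,0],"jaw":0}
    - {"xyz":[0.024,0,0],"jaw":0}
    - {"xyz":[0.034,0,0],"jaw":0}
    - {"xyz":[0.041,0,0],"jaw":0}
    - {"xyz":[0.044,0,0],"jaw":0}
    - {"xyz":[0.044,0,0],"jaw":0}
    - {"xyz":[0.044,0,0],"jaw":0}

```text
time: 8.68
ee_pos: [0.5585, 0.0469, 0.0623]
tool_rot: [2.307, 2.132, 0.0]
force: [0.2, 0.9, -0.6]
finger_gap: 0.0173
grasp_force: 88.2
```

```bash
python3 -c "
from h import *
go(rw(-.015,-.37,.063),-.0786)
im=ctrl.grab_frame('top');cv2.imwrite('pics/t4.png',cv2.resize(im[160:280,50:250],None,fx=4,fy=4,interpolation=2))"
```

```text
rot [ 0.0001 -0.     -0.0003] d [-2.636e-01  1.000e-04 -7.000e-04] t 8.675 q [ 0.08  0.47 -0.36  0.74  0.    1.73]
```

View pics/t4.png

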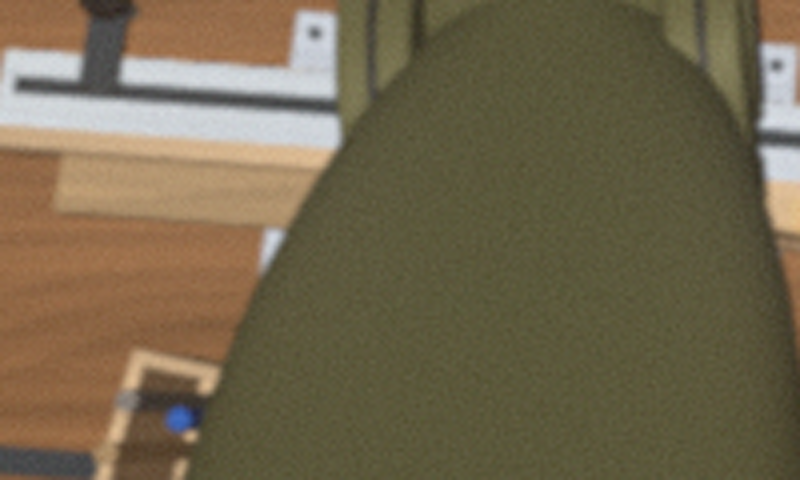

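The arm hides the tail, but the slat lies along the fence with its front end at (60,180). I'll withdraw straight back.

shift_gripper:
  increments:
    - {"xyz":[-0.03,0,0],"jaw":0}
    - {"xyz":[-0.065,0,0],"jaw":0}
    - {"xyz":[-0.1,0,0],"jaw":0}
    - {"xyz":[-0.135,0,0],"jaw":0}
    - {"xyz":[-0.17,0,0],"jaw":0}
    - {"xyz":[-0.205,0,0],"jaw":0}
    - {"xyz":[-0.24,0,0],"jaw":0}
    - {"xyz":[-0.264,0,0],"jaw":0}

```text
time: 9.72
ee_pos: [0.5375, -0.218, 0.0624]
tool_rot: [2.308, 2.13, 0.0]
force: [0.8, -0.6, -1.6]
finger_gap: 0.0171
grasp_force: 88.2
```

```bash
python3 - <<'E'
from h import *
P=ray("top",[(64.6,204.6)],.016)[0,:2]-O;print("front y",P@Y,"tail",P@Y-.18)
im=ctrl.grab_frame('top');cv2.imwrite('pics/t5.png',cv2.resize(im[160:280,50:250],None,fx=4,fy=4,interpolation=2))
go([.4425,-.2582,.165],-.091)
E
```

```text
front y 0.2676240425500426 tail 0.08762404255004258
rot [0.001  0.0033 0.0086] d [-0.0455 -0.0916 -0.1025] t 9.775 q [-0.39  0.49 -0.31  0.77 -0.    1.27]
```

View pics/t5.png

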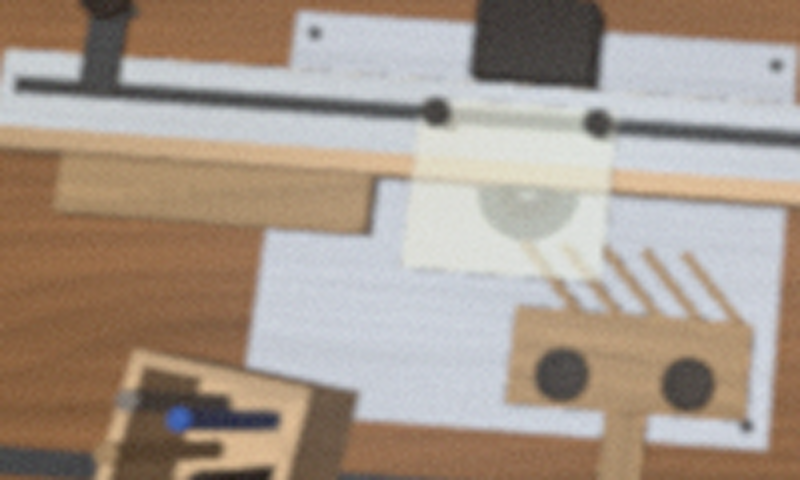

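The slat lies straight along the fence with its tail at (372,205), about 85-90 mm past the cutter and clear of the guard. Next I'll return the stick.

Converted, 0.0086 rad / 4 = 0.0022.

shift_gripper:
  increments:
    - {"xyz":[0,0,-0.04],"jaw":0}
    - {"xyz":[0,0,-0.08],"jaw":0}
    - {"xyz":[0,0,-0.1025],"jaw":0}
    - {"r":[0,0,0.0011],"xyz":[-0.02,-0.045,-0.1025],"jaw":0}
    - {"r":[0,0,0.0022],"xyz":[-0.0455,-0.0916,-0.1025],"jaw":0}
    - {"r":[0,0,0.0022],"xyz":[-0.0455,-0.0916,-0.1025],"jaw":0}
    - {"r":[0,0,0.0022],"xyz":[-0.0455,-0.0916,-0.1025],"jaw":0}

```text
time: 10.65
ee_pos: [0.4433, -0.2545, 0.1651]
tool_rot: [2.316, 2.121, 0.001]
force: [1.0, 0.1, -1.5]
finger_gap: 0.017
grasp_force: 88.5
```

```bash
python3 - <<'E'
from h import *
go([.4428,-.2586,.090],-.091)
im=ctrl.grab_frame('wrist');cv2.imwrite('pics/w2.png',cv2.resize(im,(800,600)))
E
```

```text
rot [0.0014 0.0001 0.0031] d [-0.0041 -0.0002  0.0751] t 10.65 q [-0.52  0.29 -0.34  0.94  0.    1.14]
```

View pics/w2.png

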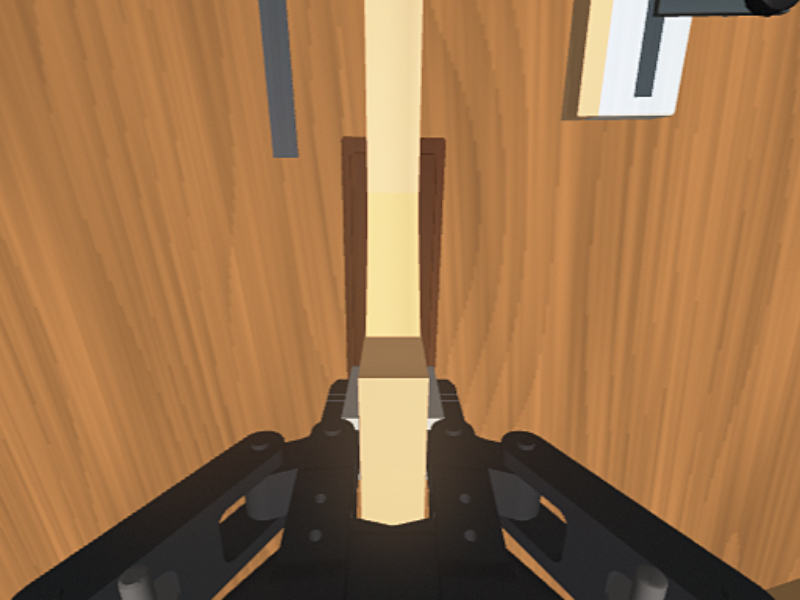

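The stick (366-423 px) is centred over the rest (343-446 px) and parallel to it. I'll lower it.

Converted, 0.003 rad / 4 = 0.0008.

shift_gripper:
  increments:
    - {"r":[0,0,0.0008],"xyz":[-0.002,0,0.03],"jaw":0}
    - {"r":[0,0,0.0008],"xyz":[-0.004,0,0.05],"jaw":0}
    - {"r":[0,0,0.0008],"xyz":[-0.004,0,0.06],"jaw":0}
    - {"r":[0,0,0.0008],"xyz":[-0.004,0,0.07],"jaw":0}
    - {"r":[0,0,0.0008],"xyz":[-0.004,0,0.08],"jaw":0}
    - {"r":[0,0,0.0008],"xyz":[-0.004,0,0.087],"jaw":0}
    - {"r":[0,0,0.0008],"xyz":[-0.004,0,0.092],"jaw":0}
    - {"r":[0,0,0.0008],"xyz":[-0.004,0,0.092],"jaw":0}

```text
time: 11.7
ee_pos: [0.4423, -0.2582, 0.0726]
tool_rot: [-2.319, -2.119, 0.0]
force: [0.9, 0.9, -1.1]
finger_gap: 0.0173
grasp_force: 88.6
```

shift_gripper:
  increments:
    - {"xyz":[0,0,0.0015],"jaw":0}
    - {"xyz":[0,0,0.0015],"jaw":0.03}
    - {"xyz":[0,0,0.0015],"jaw":0.05}
    - {"xyz":[0,0,0.0015],"jaw":0.05}
    - {"xyz":[0,0,0.0015],"jaw":0.05}
    - {"xyz":[0,0,-0.02],"jaw":0.05}
    - {"xyz":[0,0,-0.05],"jaw":0.05}
    - {"xyz":[0,0,-0.1],"jaw":0.05}
  clamp_n: 20

```text
time: 12.7
ee_pos: [0.4413, -0.2575, 0.1724]
tool_rot: [-2.316, -2.117, 0.002]
force: [0.8, -0.3, -0.6]
finger_gap: 0.0504
grasp_force: 0.0
```

shift_gripper:
  increments:
    - {"xyz":[0,0,-0.05],"jaw":0.05}
    - {"xyz":[0,0,-0.09],"jaw":0.05}
    - {"xyz":[0,-0.05,-0.09],"jaw":0.05}
    - {"xyz":[0,-0.1,-0.09],"jaw":0.05}
    - {"xyz":[0,-0.1,-0.09],"jaw":0.05}
    - {"xyz":[0,-0.1,-0.09],"jaw":0.05}

```text
time: 13.45
ee_pos: [0.3435, -0.2496, 0.2632]
tool_rot: [2.318, 2.118, 0.001]
force: [0.2, 0.1, 0.1]
finger_gap: 0.0495
grasp_force: 0.0
```

```bash
python3 - <<'E'
from h import *
im=ctrl.grab_frame('top');im[:]=im;a=cv2.resize(im[150:310,25:440],None,fx=1.9,fy=1.9,interpolation=2)
b=cv2.resize(ctrl.grab_frame('scene')[150:260,90:300],None,fx=2,fy=2)
h=np.zeros((a.shape[0]+b.shape[0],a.shape[1],3),np.uint8);h[:a.shape[0]]=a;h[a.shape[0]:,:b.shape[1]]=b
cv2.imwrite('pics/end.png',h)
E
```

```text
(no output)
```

View pics/end.png

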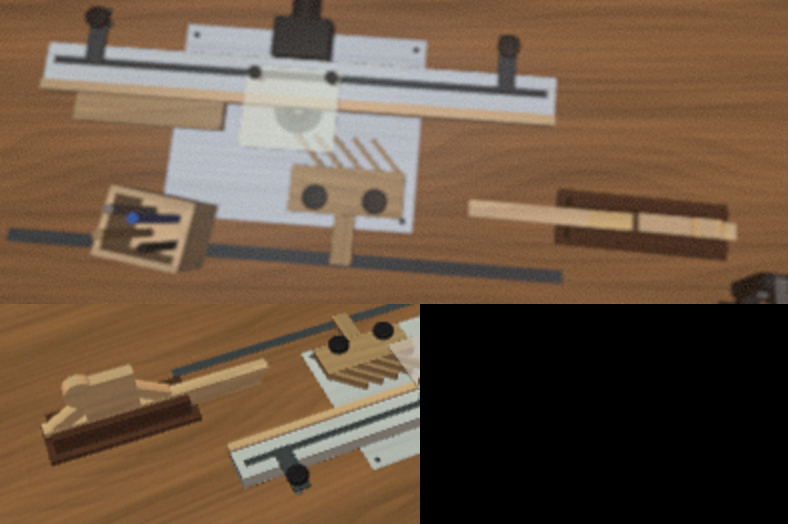

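The stick stands upright in its rest with its toe at (470,208). The slat lies flat along the fence, with its tail at (223,115) just clear of the guard, and the arm is clear of everything.

```bash
python3 -c "
from bench import ctrl
print(ctrl.finish_job())"
```

```text
the job is handed in; nothing more can be done
None
```

The job is handed in (the hand-in gave no verdict): in the last pictures the slat lies flat along the fence, its tail measured about 88 mm past the cutter and clear of the guard, and the push stick is back upright in its rest, with 13.5 s used.

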